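# Dock the descaler jug and open its push-and-turn safety cap

### The arm

A 6-joint arm with a two-finger parallel gripper is mounted at the origin on a cart in front of the work surface, level with it; the furniture and walls round the work are solid. World frame = base frame: x ahead of the robot, y to its left, z up, the work surface at z = 0. Lengths are in m, angles in rad, forces in N, time in s.
With the tool pointing down it reaches from about 0.3 to 0.875 m from the base axis. Payload 6.4 kg.
Tool frame: the origin (TCP) lies between the finger pads; the fingertips stand 22 mm ahead of it and the grasp point (between the pads) lies 3 mm ahead of it; z points along the fingers, y is the line along which they close (so a half turn about z gives the same grasp; the last joint's range is limited). The gripper opens to 85 mm and grips with 20 to 120 N. Pads are 22 mm wide; open, the fingers measure 114 mm over their backs; the gripper's body (76 mm by 85 mm) begins 54 mm behind the grasp point. The pads swing forward as they close: fully open they stand 13 mm farther back than shut.
Start: joints at [-1.484, 0.181, 1.607, -0, 1.354, -0.206], TCP at [0.166, -0.551, 0.223] pointing down, gripper open.
Joint ranges: [-2.99, 2.99], [-0.89, 2.07], [0.3, 2.58], [-1.14, 4.28], [0, 2.63], [-3.12, 3.12]. Speed limits (rad/s): [2.57, 2.57, 3.01, 3.14, 3.14, 3.14].

### API

Orientations are given as a unit quaternion [w, x, y, z].
In Python, from bench import ctrl, imaging, workorder gives the robot as it stands.
- The arm moves only by the shell command python3 -m pendant 'ROWS' [OPENING]. ROWS is JSON, a list of rows, each a list of 4 numbers: the shift along the tool's x, y, z in cm, then the turn about the tool's z in degrees. In form: [[dx, dy, dz, roll], ...]. A call has 1 to 12 rows; each row is the pose to reach, as a shift and turn from the pose commanded when the call began, along the tool's axes at that moment; what a row does not reach only later rows make up. A row lasts 1/12 s, in which the tool goes at most 41.7 mm and 7.16 degrees, less where a joint would pass 70% of its speed; a pose out of reach is approached as far as the arm can. A call with a gripper value outside its range is refused whole. OPENING is the opening, from 0 (shut) to 1 (fully open), set as the call begins (- or left out, the last holds). The fingers move at their own pace and stop on an object; the grip force is fixed at half the most. Time passes only in rows, so rows that repeat a pose let the fingers close. It gives the time, the measured TCP pose, the force, the opening and the grip force at its end, in the units of the state.
- ctrl.get_obs(): the state, without advancing time (a new reading comes with each control period).
- imaging.camera(name): name is "side" or "top" or "wrist"; returns the picture (480x640x3 uint8, red, green, blue); there is no depth.
- imaging.camera_info(name): a dict with "K" (3x3 intrinsics, pixels), "k1" (the pictures are not rectified: a ray, as slopes to the right and down, at radius r is drawn at 1 + k1 r^2 times it, then the intrinsics apply), "T" (4x4, takes a point from camera to world coordinates); the wrist camera has in their place "tool_from_camera" (4x4, takes a point from camera to tool coordinates, whose origin is the TCP and whose axes are the flange's). Camera axes: x right, y up, looking along -z (the intrinsics and any distortion apply to the point x, -y, -z); pixel columns grow to the right and rows downward; lengths in m; the calibration is good to about 2 mm. A picture is of the moment at which its call begins: read the wrist's pose just before it. camera_info takes no time and is no camera call.
- workorder.hand_in(): hands the job in; it is judged then, once.
The state is a dict: "time_s": time; "q": joint angles; "dq": joint speeds; "joint_efforts": joint torques, N m; "eef_pos": TCP position; "eef_rot": TCP orientation; "wrist_force": force on the tool from outside, world axes, zero at the start; "torque": the same for the moment, N m; "opening": opening from 0.0 (shut) to 1.0 (fully open); "grasp_force": force on a finger pad.
Only numpy, scipy, OpenCV 4.12 (cv2) and the standard library are available. Lean on these libraries where they do the work, as an engineer would, in place of code of your own. Each camera call takes 0.05 s, during which the arm holds its last target. There are 200 camera calls.

### The job

Slide the white cleaner jug along the worktop, without lifting or tipping it, neck end first into the steel bay of the dosing dock, until it stands fully home against the back stop. Then open its child-proof blue cap: press it down, turn it anticlockwise until it comes free, and lift it straight up, leaving the jug home and upright in the bay. Finish while still holding the cap level in the gripper, about 5 cm above the open mouth of the jug, and leave the tin, the soap bottle and the spice jar alone.

Things in the scene. Friction and masses are not known exactly. Their poses are not given: they have to be found in the camera images.
- jug: White flat plastic jug, loose, 0.3 to 0.65 kg: body 130 mm long (its x) by 54 mm wide (its y), corners rounded 13 mm, straight sides to 92 mm, top rising gently to 105 mm at the neck. Origin: centre of its underside. Its round neck (28 mm across) stands off-centre, 35 mm towards +x, the end that goes first into the bay; the other end, with ribbed sides, is the handle end.
- jug_grip (a point): Middle of the jug's handle end, 40 mm behind the origin (towards -x), 75 mm above the underside: a good place to grip it from above across its 54 mm width and slide it; the jug's top is 96 to 100 mm high there. The cap sits a little loose, so the jug wobbles if dragged by it.
- jug_mouth (a point): Centre of the jug's open mouth, on the neck's axis, 35 mm towards +x from the jug's origin and 132 mm above its underside. The rim of the lifted cap clears the mouth 16 mm above its closed height.
- cap: Round blue ribbed safety cap on the neck, 48 mm across, 30 mm high, about 50 g, a separate part. Origin: centre of its lower rim, 116 mm above the worktop when closed (top at 146 mm); 9 mm free below it. Closed, its x axis lies along the jug's x axis (play up to 0.1 rad), its inner lugs held in notches by a sprung seal: 3 N at rest plus 1.2 N per mm pressed.
- cap_grip (a point): Where to grip the cap, across any diameter: on its axis, 18 mm above its lower rim. To open: press down more than 4 mm (8 N; stops hard at 7 mm, 11.4 N), keep pressed, turn anticlockwise seen from above 0.75 to 1.5 rad from closed (middle 1.1), then lift straight off. Unpressed it cannot turn; pulling only lifts the jug.
- dock: Dosing dock fixed to the worktop: light grey pump housing (50 mm deep, 116 wide, 86 high) and in front of it a bay between two upright steel cheeks 45 mm high. Origin: on the worktop, where the centre of the jug's underside lies when home. Its x axis points into the bay: the jug goes in along +x, neck end first, until its end meets the housing at x = +65 mm.
- bay_mouth (a point): Middle of the bay's open end, on the worktop, 52 mm in front of the dock's origin: flared lips from here, straight cheeks 22 mm further in, 57.6 mm clear between them. A parked suction lance, 137 mm high, stands on the left of the housing, 95 mm beyond the dock's origin and 70 mm to its left.
- tin: Bystander: food tin, 75 mm across, 58 mm high, loose; origin at the centre of its underside.
- soap: Bystander: pump soap bottle with an orange pump, 60 x 77 mm, 173 mm high, loose; origin at the centre of its underside.
- spice: Bystander: spice jar with a green label and red lid, 45 mm across, 106 mm high, loose; origin at the centre of its underside.
There are look-alikes about, which are no part of the job. Of the things like the cap, leave any that is red or yellow; of the rest the smaller one is meant.

How it is judged:
By the outcome, as a careful person would: the job done as asked, in the order asked, and still so for the second after the job is handed in, while the arm keeps its last pose, push and grip.
It also fails if it takes over 58 s, if anything falls off the work surface, if the arm or the gripper's body presses on something with over 40 N, if the wrist force passes 120 N, or if a joint passes its speed limit or range.

## Working session

There is one attempt and no reset: what is moved stays moved. The work goes in short steps, Python scripts to look and compute and a shell command to move; the robot and the scene stay as the last step left them, time stands still between calls to the robot, and variables do not carry over. Pictures are saved under pics/ and viewed, at most 10 in all, crops included, and the job is handed in when it is done.

```bash
mkdir -p pics
cat > h.py <<'E'
import numpy as np, cv2
from bench import ctrl, imaging, workorder
def snap(name, fn=None):
    o=ctrl.get_obs(); im=imaging.camera(name)
    if fn: cv2.imwrite('pics/'+fn, cv2.cvtColor(im,cv2.COLOR_RGB2BGR))
    return im,o
def R(q):
    w,x,y,z=q
    from scipy.spatial.transform import Rotation
    return Rotation.from_quat([x,y,z,w]).as_matrix()
def camT(name,o=None):
    i=imaging.camera_info(name)
    if 'T' in i: return i,np.array(i['T'])
    T=np.eye(4);T[:3,:3]=R(o['eef_rot']);T[:3,3]=o['eef_pos']
    return i,T@np.array(i['tool_from_camera'])
def ray(name,uv,o=None):
    i,T=camT(name,o);K=np.array(i['K']);k=i['k1']
    d=np.array([(uv[0]-K[0,2])/K[0,0],(uv[1]-K[1,2])/K[1,1]]);s=d.copy()
    for _ in range(20): s=d/(1+k*(s@s))
    v=T[:3,:3]@np.array([s[0],-s[1],-1.]);return T[:3,3],v/np.linalg.norm(v)
def onz(name,uv,z,o=None):
    c,v=ray(name,uv,o);return c+v*(z-c[2])/v[2]
def proj(name,p,o=None):
    i,T=camT(name,o);K=np.array(i['K']);c=np.linalg.inv(T)@np.r_[p,1]
    s=np.array([c[0],-c[1]])/-c[2];s=s*(1+i['k1']*(s@s));return K[:2,:2]@s+K[:2,2]
E
python3 - <<'E'
from h import *
a,o=snap('top','top0.png');b,_=snap('side','side0.png')
print(o['eef_pos'],o['eef_rot'],o['opening'],o['time_s'])
for n in('top','side'):
    print(n,np.round(camT(n)[1],2).tolist())
E
```

```text
[ 0.16592276 -0.54992649  0.22225562] [-9.03512686e-04  9.89302667e-01  1.45874654e-01  3.88980020e-05] 1.0029659975597207 0.0
top [[-0.01, 1.0, -0.05, 0.45], [-1.0, -0.01, -0.0, 0.03], [-0.0, 0.05, 1.0, 1.35], [0.0, 0.0, 0.0, 1.0]]
side [[-1.0, 0.03, -0.04, 0.47], [-0.05, -0.52, 0.85, 1.01], [0.0, 0.85, 0.52, 0.72], [0.0, 0.0, 0.0, 1.0]]
```

View pics/top0.png

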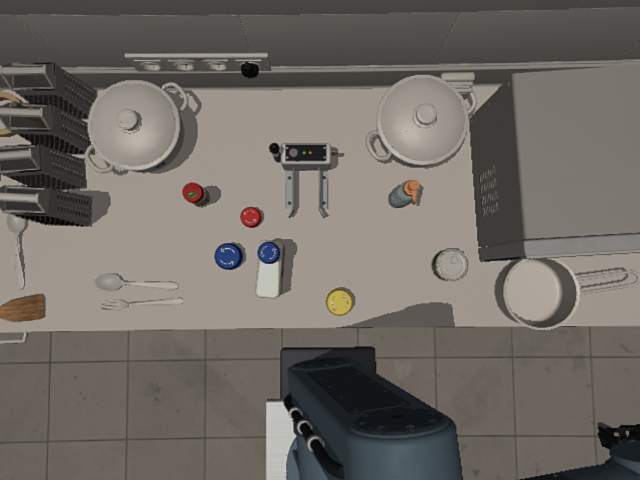

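View pics/side0.png

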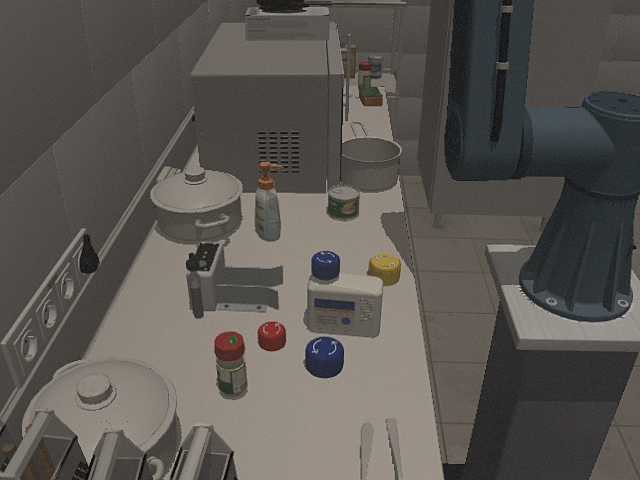

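Two views. Cap-like things, in top-view pixels: blue at (269,252) on the jug's neck, larger loose blue at (229,256), red at (251,216), yellow at (340,301). The smaller blue one on the neck fits, and a crop will confirm it. Bay opening at about (307,215), housing at (305,153).

Run:
```python
from h import *
im=cv2.imread('pics/top0.png')
c=im[130:310,205:365]; cv2.imwrite('pics/crop.png',cv2.resize(c,None,fx=3.3,fy=3.3,interpolation=cv2.INTER_CUBIC))
hsv=cv2.cvtColor(im,cv2.COLOR_BGR2HSV)
m=cv2.inRange(hsv,(105,120,40),(130,255,255))
n,l,s,ce=cv2.connectedComponentsWithStats(m)
for i in range(1,n):
    if s[i,4]>60: print('blue',ce[i],s[i])
for z in (.146,):print('cap', onz('top',(269,252),z))
print('dock', onz('top',(290,215),.045),onz('top',(324,215),.045),onz('top',(281,165),.086),onz('top',(330,165),.086))
w=cv2.inRange(hsv[235:305,250:290],(0,0,195),(180,60,255))
cn=max(cv2.findContours(w,0,2)[0],key=cv2.contourArea)
r=cv2.minAreaRect(cn);print(r)
for p in cv2.boxPoints(r)+[250,235]: print(p,onz('top',p,.09))
```

```text
blue [268.54225352 252.33098592] [258 242  22  21 284]
blue [228.02684564 256.049217  ] [215 244  27  25 447]
cap [0.49716781 0.13537786 0.146     ]
dock [0.58743045 0.09452895 0.045     ] [0.58653902 0.01468745 0.045     ] [0.69793632 0.11195254 0.086     ] [6.96689645e-01 7.94684542e-05 8.60000000e-02]
((17.47208023071289, 43.39086151123047), (19.094209671020508, 34.05609130859375), 4.085616588592529)
[256.73604012 294.69543076] [0.40354998 0.16851246 0.09      ]
[259.16243553 260.7258873 ] [0.47985754 0.16269083 0.09      ]
[278.20812035 262.08629227] [0.47629872 0.11974519 0.09      ]
[275.78172493 296.05583572] [0.39999585 0.12572242 0.09      ]
```

View pics/crop.png

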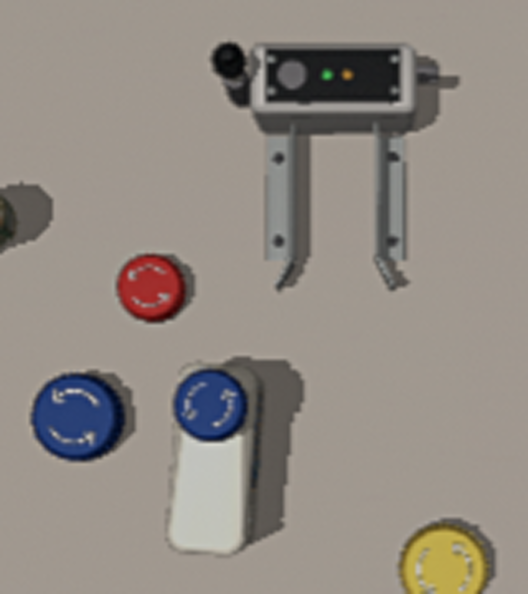

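The crop confirms it: the smaller blue cap, image (269,252), is the one on the white jug's neck. The bay opens towards the robot. Next I go above the jug for a close look.

```bash
python3 -m pendant '[[3,-3,-1,2],[6,-6,-2,4],[9,-9,-3,6],[12,-12,-4,9],[15,-15,-5,12],[18,-18,-6,15],[21,-22,-7,18],[24,-25,-8,20],[27,-29,-8,21],[30,-33,-8,21.7],[30,-33,-8,21.7],[30,-33,-8,21.7]]' 1
python3 - <<'E'
from h import *
o=ctrl.get_obs();print(o['eef_pos'],R(o['eef_rot']).round(3).tolist(),o['q'])
print(np.round(imaging.camera_info('wrist')['tool_from_camera'],3), imaging.camera_info('wrist')['K'])
E
```

```text
time_s: 1.1
eef_pos: [0.3595, -0.142, 0.3034]
eef_rot: [-0.001, 0.999, -0.039, 0.001]
wrist_force: [-0.0, -0.5, -0.3]
opening: 0.995
grasp_force: 0.0
[ 0.35951095 -0.1419974   0.30344644] [[0.997, -0.078, 0.002], [-0.078, -0.997, 0.002], [0.002, -0.002, -1.0]] [-0.68826464 -0.33651551  1.92888095  0.00271916  1.54916036  0.96037975]
[[ 0.001  0.952  0.305  0.078]
 [ 1.    -0.001  0.001 -0.   ]
 [ 0.001  0.305 -0.952 -0.15 ]
 [ 0.     0.     0.     1.   ]] [[400.3151109    0.         323.22368315]
 [  0.         400.3151109  236.15878694]
 [  0.           0.           1.        ]]
```

```bash
python3 -m pendant '[[1,-3,0,0],[3,-6,-1,0],[5,-10,-2,0],[7,-14,-3,0],[9,-18,-3,0],[11,-22,-3,0],[12,-25,-3,0],[12,-25,-3,0],[12,-25,-3,0],[12,-25,-3,0]]'
python3 - <<'E'
from h import *
import pickle
im,o=snap('wrist','w1.png');pickle.dump(o,open('w1.pkl','wb'));print(o['eef_pos'])
for p in [(.497,.135,.146),(.60,.055,.0)]: print(proj('wrist',p,o))
E
```

```text
time_s: 1.93
eef_pos: [0.4986, 0.0905, 0.3325]
eef_rot: [0.0, 0.999, -0.042, -0.001]
wrist_force: [0.6, -1.0, 0.1]
opening: 1.001
grasp_force: 0.0
[0.49864692 0.09045091 0.33246854]
[272.3086053  208.79946449]
[347.26892335  83.06012017]
```

View pics/w1.png

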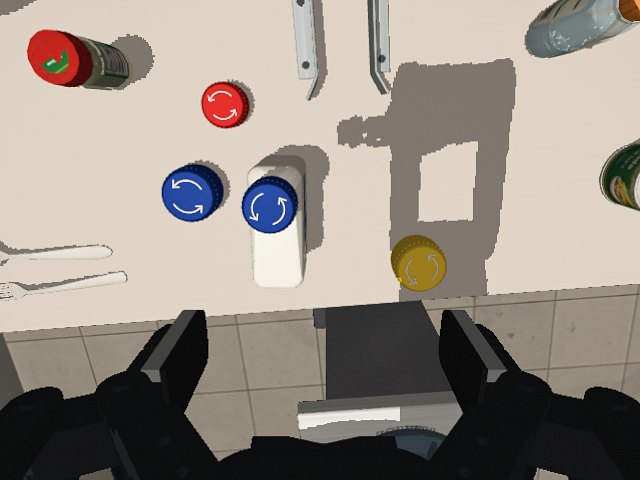

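The wrist view shows the target cap at (270,206), the jug's rear end at (278,287), the larger decoy at (192,192), and the bay lips at (310,98) and (387,92). I take one more look from above the dock.

```bash
python3 -m pendant '[[3,0,0,0],[7,1,0,0],[11,2,0,0],[14,2,0,0],[14,2,0,0],[14,2,0,0]]'
python3 - <<'E'
from h import *
import pickle
im=cv2.imread('pics/w1.png');o=pickle.load(open('w1.pkl','rb'))
hsv=cv2.cvtColor(im,cv2.COLOR_BGR2HSV)
m=cv2.inRange(hsv,(105,120,40),(130,255,255))[160:250,235:310]
cn=max(cv2.findContours(m,0,2)[0],key=cv2.contourArea)
(e,_,_)=cv2.fitEllipse(cn);e=np.array(e)+[235,160];print('capc',e,onz('wrist',e,.133,o))
c=hsv[150:300,235:320]
w=cv2.inRange(im[150:300,235:320],(212,0,0),(255,255,255))
print([ (y+150, (np.where(w[y])[0][[0,-1]]+235).tolist()) for y in range(90,145,8) if w[y].any()])
im,o=snap('wrist','w2.png');pickle.dump(o,open('w2.pkl','wb'));print(o['eef_pos'])
cv2.imwrite('pics/w2c.png',cv2.cvtColor(cv2.resize(im[0:300,200:500],None,fx=2,fy=2),cv2.COLOR_RGB2BGR))
E
```

```text
time_s: 2.48
eef_pos: [0.637, 0.056, 0.3316]
eef_rot: [0.0, 0.999, -0.045, -0.001]
wrist_force: [-0.4, -0.1, -0.8]
opening: 1.0
grasp_force: 0.0
capc [269.59434891 204.49630737] [0.49806342 0.13890224 0.133     ]
[(240, [254, 297]), (248, [254, 297]), (256, [254, 298]), (264, [255, 299]), (272, [255, 300]), (280, [255, 299])]
[0.63701478 0.05603569 0.33164529]
```

View pics/w2c.png

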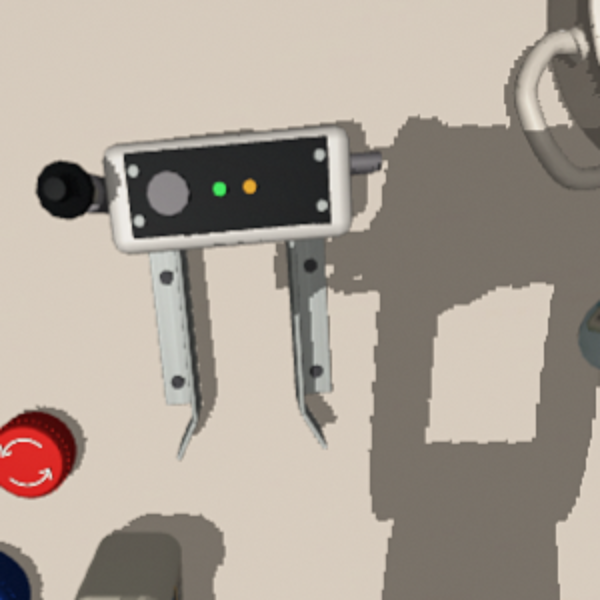

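Crop of the dock (crop pixels): bolts at (166,277), (178,382), (310,266) and (316,371), housing front top edge from (118,250) to (350,235).

Run:
```python
from h import *
import pickle
o=pickle.load(open('w2.pkl','rb'));o1=pickle.load(open('w1.pkl','rb'))
W=lambda u,v,z:onz('wrist',(u/2+200,v/2),z,o)[:2]
b=[W(166,277,.004),W(178,382,.004),W(310,266,.004),W(316,371,.004)]
print('bolts',np.round(b,4).tolist())
f=(b[0]+b[2])/2;n=(b[1]+b[3])/2;print('mid',f,n,'hdg L,R,mid',[np.arctan2(*(d[::-1])) for d in (b[0]-b[1],b[2]-b[3],f-n)])
d=b[0]-b[2];print('across hdg',np.arctan2(d[1],d[0])-np.pi/2)
h=[W(105,150,.086),W(112,250,.086),W(348,128,.086),W(353,235,.086)];print('house',np.round(h,4).tolist())
d=h[1]-h[3];print(np.arctan2(d[1],d[0])-np.pi/2)
print('lips',W(180,457,.045),W(325,445,.045),'kinks',W(196,407,.045),W(303,405,.045))
for v,a,c in((248,254,297),(280,255,299)):
  p,q=onz('wrist',(a,v),.092,o1),onz('wrist',(c,v),.092,o1);print('jug',p,q,(p+q)/2)
print(onz('wrist',(278,288),.0,o1),onz('wrist',(278,286),.092,o1))
```

```text
bolts [[0.6842, 0.0992], [0.6221, 0.0994], [0.683, 0.0154], [0.6215, 0.0158]]
mid [0.68359898 0.05730986] [0.62179954 0.05756977] hdg L,R,mid [np.float64(-0.002915160282191011), np.float64(-0.005507322792536153), np.float64(-0.00420553487719031)]
across hdg -0.014781547126087702
house [[0.7483, 0.1117], [0.7042, 0.1147], [0.7477, 0.0001], [0.7009, 0.0]]
-0.029113416423091287
lips [0.58695732 0.0988992 ] [0.58673929 0.01618512] kinks [0.6151575  0.08666266] [0.61100227 0.02705167]
jug [0.44441389 0.16719921 0.092     ] [0.44067041 0.12285408 0.092     ] [0.44254215 0.14502665 0.092     ]
jug [0.40855071 0.17107466 0.092     ] [0.40461241 0.1244926  0.092     ] [0.40658156 0.14778363 0.092     ]
[0.35501849 0.1628752  0.        ] [0.39955988 0.14755495 0.092     ]
```

```bash
python3 -m pendant '[[-3,-1,0,0],[-7,-2,1,0],[-11,-3.5,3,0],[-15,-5,6,0],[-19,-6,9,0],[-22.1,-7,11,0],[-22.1,-7,12,0],[-22.1,-7,12,0],[-22.1,-7,12,0],[-22.1,-7,12,0]]'
python3 - <<'E'
from h import *
im,o=snap('wrist')
r=R(o['eef_rot']);print(o['eef_pos'],np.arctan2(r[1,0],r[0,0]))
hsv=cv2.cvtColor(im,cv2.COLOR_RGB2HSV)
m=cv2.inRange(hsv,(105,120,40),(130,255,255))
for cn in cv2.findContours(m,0,2)[0]:
    if cv2.contourArea(cn)>800: e=cv2.fitEllipse(cn)[0];print('blue',e,onz('wrist',e,.133,o))
cv2.imwrite('pics/w3.png',cv2.cvtColor(im,cv2.COLOR_RGB2BGR))
E
```

```text
time_s: 3.37
eef_pos: [0.4233, 0.1472, 0.2149]
eef_rot: [-0.0, 0.999, -0.043, 0.002]
wrist_force: [-0.3, -0.3, 0.6]
opening: 0.994
grasp_force: 0.0
[0.42333767 0.14719178 0.21489779] -0.0861907336718426
blue (198.10842895507812, 127.03870391845703) [0.49705271 0.21151354 0.133     ]
blue (327.43914794921875, 112.81729125976562) [0.49849282 0.13866413 0.133     ]
```

View pics/w3.png

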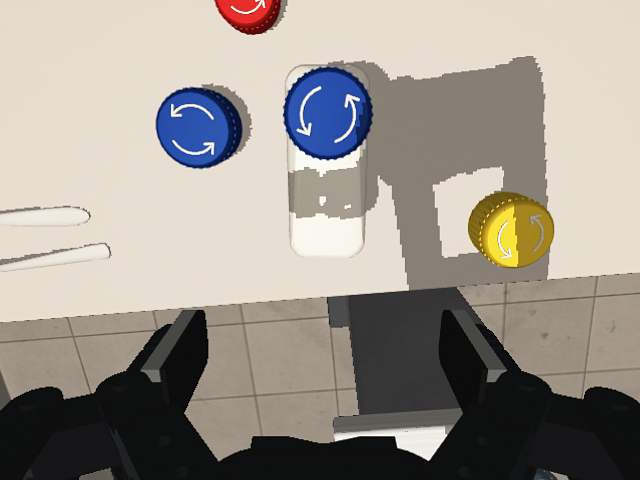

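The jug runs straight down the picture, (290–365, 65–257), in line with the open fingers. I descend and grip.

```bash
python3 -m pendant '[[0,0.1,3,0],[0,0.1,6,0],[0,0.1,9,0],[0,0.1,11,0],[0,0.1,12.5,0],[0,0.1,13.5,0],[0,0.1,13.5,0],[0,0.1,13.5,0]]'
python3 -m pendant '[[0,0,0,0],[0,0,0,0],[0,0,0,0],[0,0,0,0],[0,0,0,0],[0,0,0,0],[0,0,0,0],[0,0,0,0]]' 0.5
```

```text
time_s: 4.08
eef_pos: [0.4235, 0.1463, 0.0788]
eef_rot: [-0.0, 0.999, -0.043, 0.0]
wrist_force: [0.8, -0.2, 0.5]
opening: 1.002
grasp_force: 0.0
time_s: 4.75
eef_pos: [0.4236, 0.1465, 0.0799]
eef_rot: [0.0, 0.999, -0.043, 0.001]
wrist_force: [-2.6, -2.9, 7.9]
opening: 0.605
grasp_force: 60.7
```

```bash
python3 -m pendant '[[0.2,0.4,0,-0.3],[0.6,1.2,0,-0.8],[1.1,2.1,0,-1.4],[1.6,3,0,-2],[2.1,4,0,-2.6],[2.6,5,0,-3.2],[3.1,6,0,-3.7],[3.6,7,0,-4.2],[4.1,8,0,-4.5],[4.4,8.5,0,-4.6],[4.4,8.5,0,-4.6],[4.4,8.5,0,-4.6]]'
python3 - <<'E'
from h import *
o=ctrl.get_obs();r=R(o['eef_rot']);print(np.arctan2(r[1,0],r[0,0]),o['torque'])
im,o=snap('wrist','w4.png');a,_=snap('top')
hsv=cv2.cvtColor(im,cv2.COLOR_RGB2HSV)
m=cv2.inRange(hsv,(105,120,40),(130,255,255))
for cn in cv2.findContours(m,0,2)[0]:
    if cv2.contourArea(cn)>800: e=cv2.fitEllipse(cn)[0];print('blue',e,onz('wrist',e,.146,o))
s,_=snap('side')
v=np.hstack([im[:, :],cv2.resize(s[200:380,200:440],(640,480))]);cv2.imwrite('pics/v4.png',cv2.cvtColor(cv2.resize(v,(800,300)),cv2.COLOR_RGB2BGR))
E
```

```text
time_s: 5.75
eef_pos: [0.4606, 0.0578, 0.0799]
eef_rot: [0.0, 1.0, -0.003, 0.002]
wrist_force: [-2.0, -0.3, 6.5]
opening: 0.607
grasp_force: 61.8
-0.0058842909495245635 [0.30619943 0.14826479 0.12056852]
blue (-42.08156967163086, 188.75485229492188) [0.52216269 0.13517197 0.146     ]
blue (325.1392517089844, 114.47708129882812) [0.53700293 0.05712763 0.146     ]
```

View pics/v4.png

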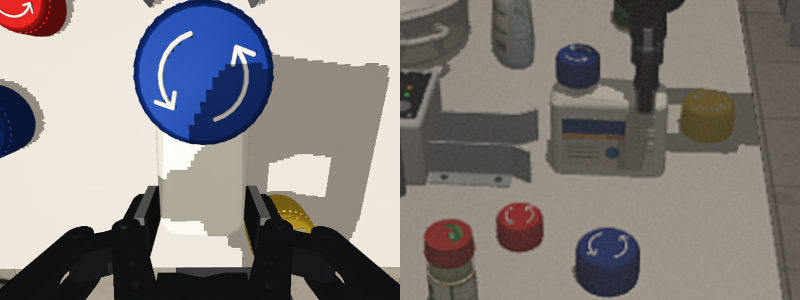

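The jug stands upright in the grip, in line with the bay, cap at (.537,.057). I slide it in.

```bash
python3 -m pendant '[[0.3,0,0,0],[1,0,0,0],[2,0,0,0],[3,0,0,0],[4,0,0,0],[5,0,0,0],[6,0,0,0],[7,0,0,0],[7.7,0,0,0],[8,0,0,0],[8,0,0,0]]' && python3 -m pendant '[[0.5,0,0,0],[1,0,0,0],[1.5,0,0,0],[2,0,0,0],[2.5,0,0,0],[3,0,0,0],[3.5,0,0,0],[4,0,0,0],[4.2,0,0,0],[4.4,0,0,0],[4.6,0,0,0],[4.6,0,0,0]]'
```

```text
time_s: 6.82
eef_pos: [0.54, 0.0577, 0.0799]
eef_rot: [-0.0, 1.0, -0.003, 0.001]
wrist_force: [-2.2, 0.1, 7.0]
opening: 0.6
grasp_force: 62.0
time_s: 7.82
eef_pos: [0.5852, 0.0576, 0.08]
eef_rot: [-0.0, 1.0, -0.003, 0.0]
wrist_force: [-5.5, -0.6, 8.3]
opening: 0.606
grasp_force: 62.1
```

Little resistance so far. I approach the stop in millimetre steps.

```bash
python3 -m pendant '[[0.2,0,0,0],[0.4,0,0,0],[0.6,0,0,0],[0.8,0,0,0],[0.8,0,0,0],[0.8,0,0,0]]'; python3 -m pendant '[[0.1,0,0,0],[0.2,0,0,0],[0.3,0,0,0],[0.3,0,0,0],[0.3,0,0,0]]'
```

```text
time_s: 8.32
eef_pos: [0.5932, 0.0576, 0.08]
eef_rot: [-0.0, 1.0, -0.003, 0.0]
wrist_force: [-5.1, -0.8, 8.3]
opening: 0.601
grasp_force: 62.0
time_s: 8.73
eef_pos: [0.5959, 0.0575, 0.0799]
eef_rot: [-0.0, 1.0, -0.003, -0.0]
wrist_force: [-6.0, -0.2, 9.7]
opening: 0.601
grasp_force: 62.1
```

```bash
python3 -m pendant '[[0.1,0,0,0],[0.2,0,0,0],[0.2,0,0,0],[0.2,0,0,0]]'
```

```text
time_s: 9.07
eef_pos: [0.5969, 0.0575, 0.0799]
eef_rot: [-0.0, 1.0, -0.002, -0.001]
wrist_force: [-10.3, 0.3, 12.3]
opening: 0.602
grasp_force: 62.4
```

```bash
python3 -m pendant '[[0.1,0,0,0],[0.2,0,0,0],[0.3,0,0,0],[0.3,0,0,0],[0.3,0,0,0]]'
```

```text
time_s: 9.48
eef_pos: [0.5969, 0.0576, 0.0798]
eef_rot: [0.0, 1.0, -0.002, -0.005]
wrist_force: [-21.5, -0.9, 21.9]
opening: 0.602
grasp_force: 63.5
```

Home: no further motion, force rising to 21 N. I relax the push, release and rise.

```bash
python3 -m pendant '[[-0.2,0,0,0],[-0.3,0,0,0],[-0.3,0,0,0]]'; python3 -m pendant '[[0,0,0,0],[0,0,0,0],[0,0,0,0],[0,0,0,0],[0,0,0,0],[0,0,0,0]]' 1;  python3 -m pendant '[[0,0,-1,0],[0,0,-3,0],[0,0,-6,0],[0,0,-9,0],[0,0,-12,0],[0,0,-15,0],[0,0,-17,0],[0,0,-17,0],[0,0,-17,0]]'
python3 - <<'E'
from h import *
im,o=snap('wrist')
r=R(o['eef_rot']);print(o['eef_pos'],np.arctan2(r[1,0],r[0,0]),r[:,2],o['q'])
hsv=cv2.cvtColor(im,cv2.COLOR_RGB2HSV)
m=cv2.inRange(hsv,(105,120,40),(130,255,255))
for cn in cv2.findContours(m,0,2)[0]:
    if cv2.contourArea(cn)>800: e=cv2.fitEllipse(cn)[0];print('blue',e,onz('wrist',e,.146,o),onz('wrist',e,.133,o))
cv2.imwrite('pics/w5.png',cv2.cvtColor(im,cv2.COLOR_RGB2BGR))
E
```

```text
time_s: 9.73
eef_pos: [0.5969, 0.0576, 0.0799]
eef_rot: [-0.0, 1.0, -0.003, -0.001]
wrist_force: [-9.1, -0.4, 12.0]
opening: 0.6
grasp_force: 62.4
time_s: 10.23
eef_pos: [0.5981, 0.0573, 0.0781]
eef_rot: [0.0, 1.0, -0.003, 0.0]
wrist_force: [-0.7, -0.3, 0.6]
opening: 0.998
grasp_force: 0.0
time_s: 10.98
eef_pos: [0.5989, 0.0573, 0.2505]
eef_rot: [0.0, 1.0, -0.003, 0.002]
wrist_force: [-0.3, 0.1, -1.0]
opening: 0.997
grasp_force: 0.0
[0.59893861 0.05725345 0.25052188] -0.005558897478852685 [ 3.95157113e-03 -4.03909515e-04 -9.99992111e-01] [-1.01759543e-01  2.15290320e-01  1.51062931e+00 -4.08783052e-07
  1.41170085e+00  1.47459650e+00]
blue (144.22509765625, 293.0276184082031) [0.5546149  0.18279937 0.146     ] [0.54841921 0.18921146 0.133     ]
blue (324.3003234863281, 117.47994995117188) [0.67172559 0.05647141 0.146     ] [0.67149506 0.05644886 0.133     ]
```

View pics/w5.png

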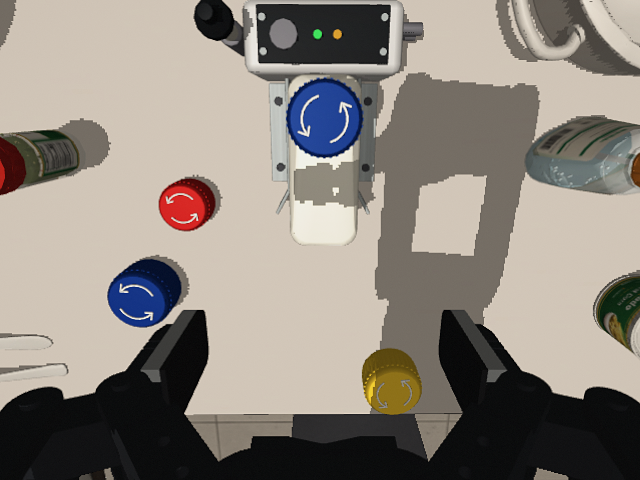

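Jug fully in the bay against the housing; its cap at (324,117) gives world (.672,.057). I go over it, descend and grip.

```bash
python3 -m pendant '[[1,0,0,0],[3,0,0,0],[5,0,0,0],[7,0,0,0],[7.3,0,1.5,0],[7.3,0,4,0],[7.3,0,6.5,0],[7.3,0,9,0],[7.3,0,10.5,0],[7.3,0,11,0],[7.3,0,11,0],[7.3,0,11,0]]'; python3 -m pendant '[[0,0,0,0],[0,0,0,0],[0,0,0,0],[0,0,0,0],[0,0,0,0],[0,0,0,0],[0,0,0,0],[0,0,0,0]]' 0.4
```

```text
time_s: 12.03
eef_pos: [0.6704, 0.0569, 0.1377]
eef_rot: [-0.0, 1.0, -0.003, -0.001]
wrist_force: [-0.3, 0.7, 0.8]
opening: 0.999
grasp_force: 0.0
time_s: 12.7
eef_pos: [0.671, 0.0569, 0.1382]
eef_rot: [0.0, 1.0, -0.003, 0.0]
wrist_force: [0.4, -0.6, 0.1]
opening: 0.398
grasp_force: 0.0
```

No grip force at opening 0.4. I check before going on.

Run:
```python
from h import *
im,o=snap('wrist'); s,_=snap('side')
v=np.hstack([im,cv2.resize(s[200:350,140:340],(640,480),interpolation=cv2.INTER_CUBIC)]);cv2.imwrite('pics/v6.png',cv2.cvtColor(cv2.resize(v,(800,300)),cv2.COLOR_RGB2BGR))
```

```text
(no output)
```

View pics/v6.png

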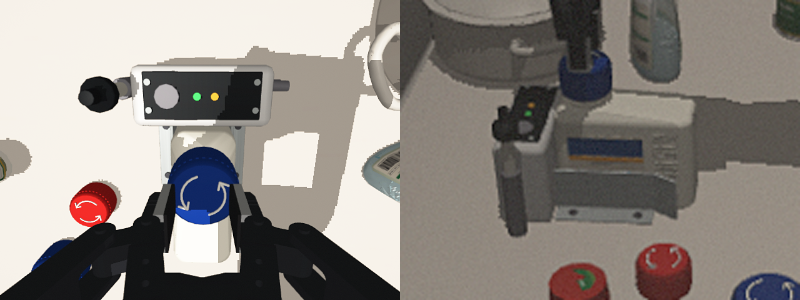

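The fingers stand on both sides of the cap without a firm hold, so I command them fully shut and let them stop on it.

```bash
python3 -m pendant '[[0,0,0,0],[0,0,0,0],[0,0,0,0],[0,0,0,0],[0,0,0,0],[0,0,0,0]]' 0
```

```text
time_s: 13.3
eef_pos: [0.671, 0.0569, 0.1381]
eef_rot: [-0.0, 1.0, -0.003, -0.0]
wrist_force: [0.7, 0.3, 0.5]
opening: 0.0
grasp_force: 0.0
```

Run:
```python
from h import *
o=ctrl.get_obs();P=np.array(o['eef_pos']);print(P)
for z in(.116,.133,.146,.16):print(z,proj('wrist',[.672,.057,z],o))
im,_=snap('wrist');t,_=snap('top');s,_=snap('side')
for n,a in(('wrist',im),('top',t),('side',s)):
    m=cv2.inRange(cv2.cvtColor(a,cv2.COLOR_RGB2HSV),(105,120,40),(130,255,255))
    for cn in cv2.findContours(m,0,2)[0]:
        if cv2.contourArea(cn)>40: print(n,cv2.contourArea(cn),cv2.boundingRect(cn),onz(n,cv2.fitEllipse(cn)[0],.133,o).round(3))
print('exp top',proj('top',[.672,.057,.146]),'side',proj('side',[.672,.057,.146]),proj('side',[.672,.057,.116]),proj('side',[.637,.057,0.1]))
print('tcp in side',proj('side',P),proj('side',P-[0,0,.022]),'top',proj('top',P))
```

```text
[0.67095926 0.05693059 0.13809798]
0.116 [323.45423881 280.18266912]
0.133 [323.42947104 296.44309909]
0.146 [323.40713114 311.11430961]
0.16 [323.3788282  329.70802204]
wrist 2375.5 (49, 384, 91, 66) [0.614 0.167 0.133]
wrist 6436.0 (267, 235, 117, 108) [0.671 0.056 0.133]
top 498.0 (215, 244, 27, 25) [0.49  0.226 0.133]
top 66.5 (297, 176, 19, 9) [0.655 0.055 0.133]
side 445.0 (307, 337, 35, 24) [0.493 0.352 0.133]
exp top [304.49522746 171.24892915] side [231.34406466 229.70628234] [232.44085267 243.67162385] [251.69024894 251.52391838]
tcp in side [232.20481847 233.41842295] [233.00136716 243.62301041] top [304.6262183  172.37772081]
```

Run:
```python
from h import *
im,_=snap('wrist'); s,_=snap('side')
a=im[180:480,170:470]
a=cv2.resize(a,(400,400));b=cv2.resize(s[180:280,190:290],(400,400),interpolation=cv2.INTER_CUBIC)
cv2.imwrite('pics/v7.png',cv2.cvtColor(np.hstack([a,b]),cv2.COLOR_RGB2BGR))
```

```text
(no output)
```

View pics/v7.png

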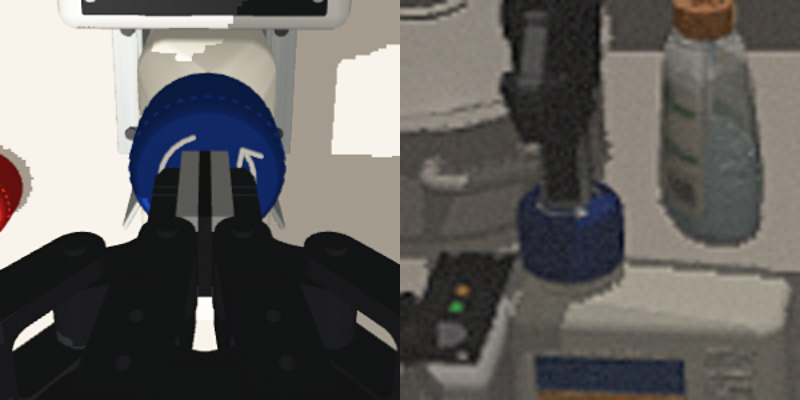

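The last picture shows the shut fingertips standing just on the cap's top, at about (205,150) in the left panel and (565,215) in the right. The cap is still seated and unmoved. The tips reach less far than I reckoned, so I open, go 1.8 cm lower and grip again.

```bash
python3 -m pendant '[[0,0,0,0],[0,0,0,0],[0,0,0,0],[0,0,0,0],[0,0,0,0],[0,0,0,0],[0,0,0,0],[0,0,0,0],[0,0,0.6,0],[0,0,1.2,0],[0,0,1.8,0],[0,0,1.8,0]]' 1; python3 -m pendant '[[0,0,0,0],[0,0,0,0],[0,0,0,0],[0,0,0,0],[0,0,0,0],[0,0,0,0]]' 0.45; python3 -m pendant '[[0,0,0,0],[0,0,0,0],[0,0,0,0]]'
```

```text
time_s: 14.55
eef_pos: [0.6697, 0.057, 0.1178]
eef_rot: [-0.0, 1.0, -0.003, -0.002]
wrist_force: [-0.2, 0.1, 1.0]
opening: 1.001
grasp_force: 0.0
time_s: 15.05
eef_pos: [0.6713, 0.0567, 0.1209]
eef_rot: [0.0, 1.0, -0.003, 0.0]
wrist_force: [-0.3, -1.5, 3.0]
opening: 0.541
grasp_force: 61.0
time_s: 15.3
eef_pos: [0.6713, 0.0568, 0.1205]
eef_rot: [0.0, 1.0, -0.003, 0.0]
wrist_force: [-0.3, -1.4, 2.8]
opening: 0.54
grasp_force: 61.0
```

Gripped. Press down.

```bash
python3 -m pendant '[[0,0,0.2,0],[0,0,0.4,0],[0,0,0.6,0],[0,0,0.6,0],[0,0,0.6,0]]'
```

```text
time_s: 15.72
eef_pos: [0.6715, 0.0567, 0.1153]
eef_rot: [0.0, 1.0, -0.003, 0.001]
wrist_force: [-4.2, -1.4, 9.2]
opening: 0.539
grasp_force: 61.8
```

5.2 mm pressed at 9.2 N. Press 1.5 mm more, then turn anticlockwise (roll negative).

```bash
python3 -m pendant '[[0,0,0.1,0],[0,0,0.15,-3],[0,0,0.15,-8],[0,0,0.15,-14],[0,0,0.15,-20],[0,0,0.15,-26],[0,0,0.15,-32],[0,0,0.15,-36],[0,0,0.15,-36]]'
```

```text
time_s: 16.47
eef_pos: [0.6725, 0.0571, 0.1146]
eef_rot: [0.001, 0.951, 0.308, 0.002]
wrist_force: [-0.7, 0.5, 10.4]
opening: 0.54
grasp_force: 61.8
```

```bash
python3 -m pendant '[[0,0,0,-4],[0,0,0,-9],[0,0,0,-15],[0,0,0,-21],[0,0,0,-25],[0,0,0,-28],[0,0,0,-28],[0,0,0,-28]]'; python3 -c "
from h import *
o=ctrl.get_obs();r=R(o['eef_rot']);print(np.arctan2(r[1,0],r[0,0]),r[:,2],o['torque'])"
```

```text
time_s: 17.13
eef_pos: [0.6724, 0.0571, 0.1146]
eef_rot: [0.001, 0.849, 0.528, 0.001]
wrist_force: [-1.2, -0.1, 10.0]
opening: 0.541
grasp_force: 61.8
1.1117943046189207 [ 3.41415072e-03  9.25079723e-05 -9.99994167e-01] [0.00711362 0.20658419 0.05663766]
```

Turned to 1.11 rad with little torque. Lift slowly while watching the force.

```bash
python3 -m pendant '[[0,0,-0.2,0],[0,0,-0.4,0],[0,0,-0.6,0],[0,0,-0.8,0],[0,0,-1,0],[0,0,-1.1,0],[0,0,-1.1,0]]'
```

```text
time_s: 17.72
eef_pos: [0.6704, 0.0571, 0.123]
eef_rot: [-0.001, 0.85, 0.528, -0.001]
wrist_force: [1.1, -0.4, -0.2]
opening: 0.543
grasp_force: 61.3
```

The force is near zero, so the jug is not being lifted. I continue straight up to put the rim about 5 cm above the mouth.

```bash
python3 -m pendant '[[0,0,-0.3,0],[0,0,-0.7,0],[0,0,-1.2,0],[0,0,-1.8,0],[0,0,-2.6,0],[0,0,-3.4,0],[0,0,-4.2,0],[0,0,-5,0],[0,0,-5.8,0],[0,0,-6.3,0],[0,0,-6.3,0],[0,0,-6.3,0]]'
python3 - <<'E'
from h import *
s,o=snap('side');t,_=snap('top');s0=cv2.imread('pics/side0.png')
m=cv2.inRange(cv2.cvtColor(s,cv2.COLOR_RGB2HSV),(105,120,40),(130,255,255))
for cn in cv2.findContours(m,0,2)[0]:
    if cv2.contourArea(cn)>40: print('side',cv2.boundingRect(cn))
for z in(.116,.146,.182,.212):print(z,proj('side',[.672,.057,z]))
# jug label (blue/dark) and white body in side view
d=cv2.inRange(cv2.cvtColor(s,cv2.COLOR_RGB2HSV),(95,60,30),(135,255,255))
for cn in cv2.findContours(d,0,2)[0]:
    if cv2.contourArea(cn)>25: print('bluish',cv2.boundingRect(cn))
# jug rear edge in top view: bright run down the column through the jug
c=t[:,306].astype(int);print('top col306',[(v,c[v].tolist()) for v in range(180,216,2)],'exp rear',proj('top',[.572,.0575,.092]))
e=cv2.cvtColor(t,cv2.COLOR_RGB2BGR);cv2.imwrite('pics/end.png',e)
E
```

```text
time_s: 18.72
eef_pos: [0.6712, 0.0569, 0.1871]
eef_rot: [0.0, 0.85, 0.528, 0.0]
wrist_force: [-0.8, -1.1, -1.0]
opening: 0.543
grasp_force: 61.4
side (308, 337, 34, 23)
0.116 [232.44085267 243.67162385]
0.146 [231.34406466 229.70628234]
0.182 [229.99924713 212.43080156]
0.212 [228.85452632 197.59007336]
bluish (306, 337, 38, 41)
bluish (224, 269, 37, 9)
bluish (216, 193, 28, 26)
top col306 [(180, [25, 29, 43]), (182, [169, 168, 156]), (184, [216, 217, 209]), (186, [132, 129, 120]), (188, [129, 125, 117]), (190, [168, 167, 160]), (192, [218, 219, 213]), (194, [214, 216, 209]), (196, [214, 216, 208]), (198, [215, 216, 209]), (200, [214, 216, 209]), (202, [214, 216, 208]), (204, [214, 216, 208]), (206, [215, 216, 209]), (208, [220, 221, 213]), (210, [100, 108, 112]), (212, [77, 90, 99]), (214, [77, 90, 99])] exp rear [305.34007169 219.46243871]
```

The cap is about 5 cm above the mouth: side rows 193–219, against 192–218 expected. The jug's label at (224,269) hasn't moved since docking. Handing in.

```bash
python3 -c "
from bench import workorder
print(workorder.hand_in())"
```

```text
the job is handed in; nothing more can be done
None
```

The job is handed in at about 19 s, with no verdict returned: the jug was pushed home against the back stop and is upright in the bay, and the cap is off and held level about 5 cm above the mouth; the first try at gripping the cap closed just above it, the second held.

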